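# Hang a specimen carrier on the microscope loader's rail

### The arm

A 6-joint arm with a two-finger parallel gripper is mounted at the origin on the work surface. World frame = base frame: x ahead of the robot, y to its left, z up, the work surface at z = 0. Lengths are in mm, angles in rad, forces in N, time in s.
With the tool pointing down it reaches from about 350 to 875 mm from the base axis. Payload 15.5 kg.
Tool frame: the origin (TCP) lies midway between the tips of the shut fingers; the grasp point (between the pads) lies 19 mm behind it; z points along the fingers, y is the line along which they close (so a half turn about z gives the same grasp; the last joint's range is limited). The gripper opens to 85 mm and grips with 20 to 120 N. Pads are 22 mm wide; open, the fingers measure 114 mm over their backs; the gripper's body (76 mm by 85 mm) begins 54 mm behind the grasp point. The pads swing forward as they close: fully open they stand 13 mm farther back than shut.
Start: joints at [1.05, 0.494, 1.345, -0, 1.302, -0.096], TCP at [257.582, 569.454, 231.277] pointing down, gripper open.
Joint ranges: [-2.91, 2.91], [-0.82, 2.16], [0.22, 2.67], [-1.22, 4.37], [0.12, 2.79], [-3.08, 3.08]. Speed limits (rad/s): [1.89, 1.89, 2.57, 3.01, 3.01, 3.01].

### API

Orientations are given as [roll, pitch, yaw] about the fixed x, y, z axes, in that order (R = Rz(yaw) Ry(pitch) Rx(roll)).
In Python, from cell import robot gives the robot as it stands.
- The arm moves only by the tool apply_moves, never from a script. Its argument "targets" is a list of rows, each an object of numbers: "claw": the finger opening in cm, from 0 to 8.54; "tx", "ty", "tz": the shift along the tool's x, y, z in cm; "twist": the turn about the tool's z in rad. In form: [{"claw": .., "tx": .., "ty": .., "tz": .., "twist": ..}, ...]. A call has 1 to 8 rows; each row shifts and turns the commanded pose from where the row before left it, along the tool's axes as they then stand; what a row does not reach is not made up. A row lasts 1/10 s, in which the tool goes at most 50 mm and 8.59 degrees, less where a joint would pass 70% of its speed; a pose out of reach is approached as far as the arm can. A call is refused whole if a number of a shift passes 5 or a number of a turn 0.15, either way. A call with a gripper value outside its range is refused whole. The fingers move at their own pace and stop on an object; "squeeze" is the grip in N (left out, the last holds). Time passes only in rows, so rows that do not move let the fingers close. It gives the time, the measured TCP pose, the force, the opening and the grip force at its end, in the units of the state.
- robot.get_state(): the state, without advancing time (a new reading comes with each control period).
- robot.get_image(name): name is "side" or "top" or "wrist"; returns the picture (480x640x3 uint8, blue, green, red); there is no depth.
- robot.camera_model(name): a dict with "mtx" (3x3 intrinsics, pixels), "eye" and "orientation" of the camera in the world; the wrist camera has in their place "mount" (4x4, takes a point from camera to tool coordinates, whose origin is the TCP and whose axes are the flange's). Camera axes: x right, y down, z forward; pixel columns grow to the right and rows downward; lengths in mm; the calibration is good to about 2 mm. The wrist camera is an equidistant fisheye: a pixel r from the principal point sees the ray r / f radians off the axis. A picture is of the moment at which its call begins: read the wrist's pose just before it. camera_model takes no time and is no camera call.
- robot.hand_in(): hands the job in; it is judged then, once.
The state is a dict: "time": time; "joints": joint angles; "joint_vel": joint speeds; "joint_torque": joint torques, N m; "position": TCP position; "ee_rot": TCP orientation; "wrist_force": force on the tool from outside, world axes, zero at the start; "ft_torque": the same for the moment, N m; "opening": finger opening in mm; "gripper_force": force on a finger pad.
Only numpy, scipy, OpenCV 4.12 (cv2) and the standard library are available. Lean on these libraries where they do the work, as an engineer would, in place of code of your own. Each camera call takes 0.05 s, during which the arm holds its last target. There are 200 camera calls.

### The job

Take the specimen carrier with the red grip out of the dock, lift its hook over the loader rail's yellow anti-jump lip, and lower it into the channel behind the lip. Feel gently along the channel for the hidden pocket, lower the hook until it drops fully home in it, and only then let go, so that the carrier is left hanging upright and still. Never press or push it hard against the loader, and leave the other carrier and everything else where it is.

Things in the scene. Friction and masses are not known exactly. Their poses are not given: they have to be found in the camera images.
- carrier_grip (a point): Centre of the red grip block on top of the specimen carrier, the thing to hold: 24 mm wide (y), 16 mm deep (x), 48 mm tall. Squeeze it along y from above. Axes of the carrier: z up, y along its width, x from the hook towards the face with six round specimens. Right under the block is a bridge 8 mm thick, 30 mm wide in y.
- carrier: The same carrier (190 to 340 g); origin under the middle of its aluminium plate, 102 mm below the grip's centre, same axes. The plate is 14 mm thick (x), 80 mm wide, 70 mm tall. The bridge on it reaches from 7 mm in front to 20 mm behind (-x); the hook's tongue hangs from its rear end, leaving an 8 mm gap to the plate.
- carrier_tongue (a point): Middle of the lower end of the hook's tongue: 17.5 mm behind (-x) and 56 mm below the centre of the red grip, same axes. The tongue is 5 mm thick (x), 30 mm wide (y) and hangs 24 mm below the bridge; its lower edge is rounded with 2.5 mm radius.
- loader: Fixed loader, a grey housing 210 mm long (y), 118 mm high, carrying an aluminium channel rail along its y. Origin on the table under the middle of the lip; z up, x from the housing across the lip to the free side where carriers hang. Housing: x from -70 to -15 mm; foot plate 8 mm high, x from -85 to 75 mm. More than 30 N between carrier and loader is too hard.
- rail_lip (a point): Middle of the yellow top edge of the anti-jump lip, 130 mm over the table, axes of the loader. The lip is 5 mm thick (x), rounded on top, and reaches down 60 mm. Behind it (-x) is the open channel, 9 mm wide, then a back wall 4 mm thick, 140 mm high. To hang, the carrier's x, y lie along these x, y, its plate outside the lip, the grip's centre 11 mm in front (+x) of this point.
- rail_channel (a point): Middle of the channel's floor, 116 mm over the table, 7 mm behind (-x) the lip's middle, axes of the loader. The floor is a firm blue strip with one pocket 34 mm long (y) and 8 mm deep, clamped at an unmeasured place: the pocket's middle is anywhere within 30 mm either way along y of this point. Riding on the strip the tongue's end is at 116 mm, fully home at 108 mm (bridge 2 mm over the lip).
- dock: Fixed black dock block, 170 (x) x 120 (y) x 26 mm high, origin under its centre, with two slots 16 x 84 mm, 16 mm deep, 40 mm before and behind the centre along its x; one holds the carrier with the red grip, the other the one with the black grip, each standing upright on the slot floor, its axes parallel to the dock's.
- spare: Carrier of the same shape with a black grip, in the dock's other slot; origin under the middle of its plate. Leave alone.
- jar: Amber glass jar, 56 mm across, 75 mm high, origin at its underside. Leave alone.
- dish: Clear round dish, 86 mm across, 16 mm high, origin at its underside. Leave alone.
- puck: Black round specimen mount, 30 mm across, 18 mm high, origin at its underside. Leave alone.
- driver: Screwdriver, 160 mm long, lying on the table. Leave alone.
- mountbox: White divided box, 90 x 110 x 40 mm, origin at its underside. Leave alone.
- bottle: White bottle, 60 mm across, 150 mm high, origin at its underside. Leave alone.
There are look-alikes about, which are no part of the job. Leave any orange look-alike of the carrier alone.

How it is judged (in metres and radians):
On the way, in this order (a step that is already met when the one before it is completed fails the run):
1. the carrier with the red grip is lifted out of the dock (height (world z) of carrier_grip above 0.15 m and contact force between the fingers and carrier above 0.5 N), for 0.1 s.
2. its hook tongue is in the channel behind the lip, at least 10 mm below the lip's top (x of carrier_tongue in the frame of loader between -0.0115 and -0.0025 m and y of carrier_tongue in the frame of loader between -0.06 and 0.06 m and z of carrier_tongue in the frame of loader below 0.12 m and contact force between the fingers and carrier above 0.5 N), for 0.1 s.
3. the tongue is fully home in the pocket while the carrier is still held (x of carrier_tongue in the frame of loader between -0.0115 and -0.0025 m and y of carrier_tongue in the frame of loader between -0.06 and 0.06 m and z of carrier_tongue in the frame of loader between 0.103 and 0.1115 m and angle between carrier_grip's own z axis and vertical below 0.14 rad and angle between the y axis of carrier_grip and the y axis of loader, either way round below 0.15 rad and contact force between the fingers and carrier above 0.5 N), for 0.2 s.
At the end, for the whole second after the job is handed in: The red-grip carrier hangs released and still by its hook: the tongue's end is behind the lip and in the pocket (under 111.5 mm above the table; home is 108 mm, on the strip 116 mm), the carrier within about 8 degrees of upright and of parallel to the rail (x of carrier_tongue in the frame of loader between -0.0115 and -0.0025 m and y of carrier_tongue in the frame of loader between -0.06 and 0.06 m and z of carrier_tongue in the frame of loader between 0.103 and 0.1115 m and angle between carrier_grip's own z axis and vertical below 0.14 rad and angle between the y axis of carrier_grip and the y axis of loader, either way round below 0.15 rad and linear speed of carrier below 0.02 m/s and contact force between the fingers and carrier below 0.1 N); the robot touches nothing.
It fails at once if the carrier is pressed or knocked against the loader with more than 30 N (contact force between carrier and loader above 30 N).
It fails at once if the other carrier or any other loose thing is moved by more than 20 mm (distance of any of jar, dish, puck, driver, mountbox, bottle, spare from where it was at the start of the episode above 0.02 m).
It also fails if it takes over 72 s, if anything falls off the work surface, if the arm or the gripper's body presses on something with over 40 N, if the wrist force passes 120 N, or if a joint passes its speed limit or range.

## Working session

There is one attempt and no reset: what is moved stays moved. The work goes in short steps, Python scripts to look and compute and a tool call to move; the robot and the scene stay as the last step left them, time stands still between calls to the robot, and variables do not carry over. Pictures are saved under pics/ and viewed, at most 10 in all, crops included, and the job is handed in when it is done.

Besides the shell and the picture viewer there is one more tool, called after ">>>" as name(argument=value, ...) on one line, values as JSON. apply_moves: Moves the arm, as the interface text tells. Its arguments: {"type":"object","properties":{"targets":{"type":"array","items":{"type":"object","properties":{"claw":{"type":"number"},"tx":{"type":"number"},"ty":{"type":"number"},"tz":{"type":"number"},"twist":{"type":"number"}}}},"squeeze":{"type":"number"}},"required":["targets"]}

```bash
mkdir -p pics; python3 - <<'E'
from cell import robot
import cv2
s=robot.get_state();print(s)
for n in("side","top","wrist"):
    print(n,robot.camera_model(n)); cv2.imwrite(f"pics/{n}0.png",robot.get_image(n))
E
```

```text
{'time': 0.0, 'joints': array([ 1.05052608e+00,  4.94177377e-01,  1.34612788e+00,  3.68757454e-05,
        1.30247952e+00, -9.54884222e-02]), 'joint_vel': array([ 0.00048776, -0.00035615,  0.00033059,  0.00025429,  0.00083288,
        0.00013788]), 'joint_torque': array([-3.67789136e-03, -8.82146645e+01, -3.83879220e+01, -2.44122411e-04,
        9.80949932e-03, -2.94404219e-05]), 'position': array([257.38106329, 569.1596013 , 230.70495909]), 'ee_rot': array([-3.14040936e+00, -1.49043224e-04,  2.71680094e+00]), 'wrist_force': array([ 0.38521877, -0.31665459,  0.23614809]), 'ft_torque': array([-0.00983408, -0.022232  , -0.02993115]), 'gripper_force': 0.0, 'opening': 85.1922823949559}
side {'mtx': array([[529.37057491,   0.        , 312.79476656],
       [  0.        , 529.37057491, 246.48926857],
       [  0.        ,   0.        ,   1.        ]]), 'eye': array([  67.08531727, -651.64665533, 1005.82502827]), 'orientation': array([-2.42908963,  0.01450652, -0.61434173])}
top {'mtx': array([[444.43308247,   0.        , 314.92947788],
       [  0.        , 444.43308247, 239.95145838],
       [  0.        ,   0.        ,   1.        ]]), 'eye': array([ 354.99685113,  -10.97601143, 1106.46658796]), 'orientation': array([-2.98368678,  0.00736573, -1.55232132])}
wrist {'mtx': array([[371.64829954,   0.        , 319.70184338],
       [  0.        , 371.64829954, 243.02105313],
       [  0.        ,   0.        ,   1.        ]]), 'mount': array([[-5.49070971e-04, -9.57809045e-01, -2.87404823e-01,
         7.29954392e+01],
       [ 9.99999721e-01, -3.80549034e-04, -6.42221341e-04,
        -2.39454600e-01],
       [ 5.05753781e-04, -2.87405096e-01,  9.57808987e-01,
        -1.42899070e+02],
       [ 0.00000000e+00,  0.00000000e+00,  0.00000000e+00,
         1.00000000e+00]])}
```

View pics/top0.png

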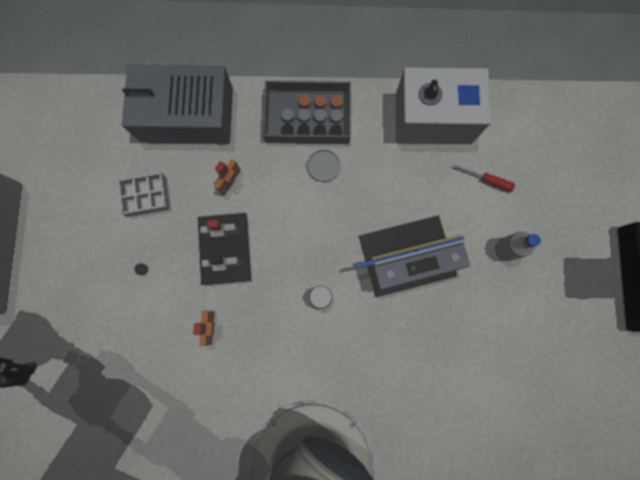

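View pics/side0.png

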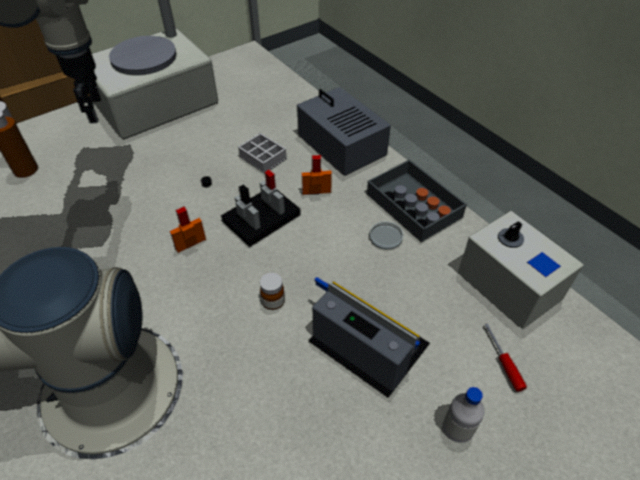

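In the top view, three things have red grips: the aluminium carrier in the dock at (212,225), and orange ones at (221,170) and (200,328). The dock one fits, because it is aluminium and stands in a black dock beside the black-grip carrier at (208,263). The loader is at about (415,255), with its lip on the far (+x) side. I'll confirm with an enlarged crop.

```bash
python3 - <<'E'
import cv2,numpy as np
t=cv2.imread("pics/top0.png");s=cv2.imread("pics/side0.png")
r=lambda im,x,y,w,h,W,H:cv2.resize(im[y:y+h,x:x+w],(W,H),interpolation=cv2.INTER_CUBIC)
a=np.hstack([r(t,190,205,65,85,390,510),r(s,215,155,65,85,390,510)])
cv2.imwrite("pics/c1.png",a)
cv2.imwrite("pics/c2.png",np.vstack([r(t,335,210,140,52,700,260),r(s,300,265,140,60,700,300)]))
E
```

```text
(no output)
```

View pics/c1.png

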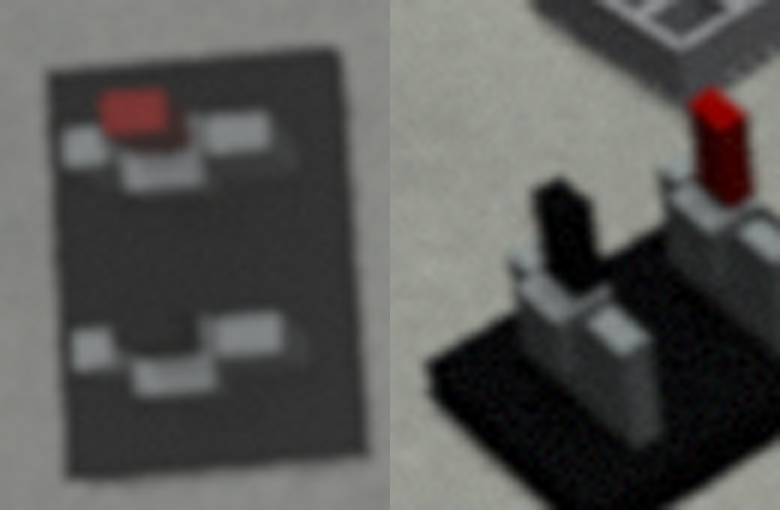

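View pics/c2.png

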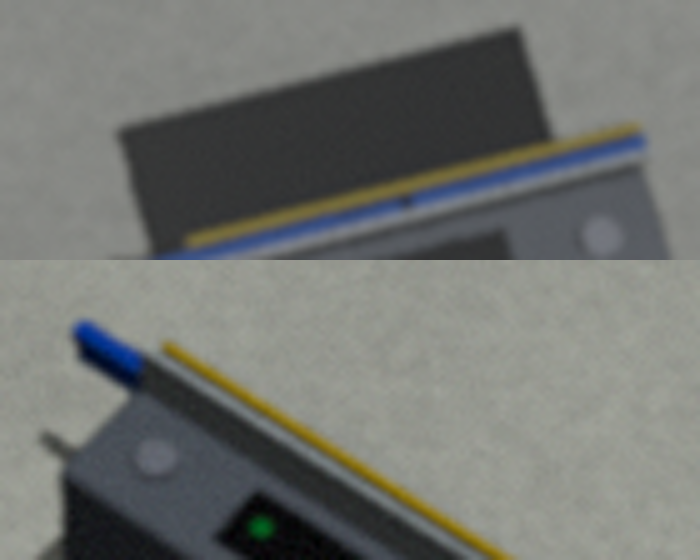

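The crop confirms it: red grip's top face centre is at top pixel (212.1,223.2), hook towards the robot (-x). The yellow lip runs from (372,258) to (462.2,235.2), with the blue strip behind it.

```bash
cat > h.py <<'E'
import numpy as np,cv2
from cell import robot
from scipy.spatial.transform import Rotation as R
def ray(n,u,v,pose=None):
    m=robot.camera_model(n);K=m["mtx"]
    if n!="wrist":
        d=np.array([(u-K[0,2])/K[0,0],(v-K[1,2])/K[1,1],1]);return m["eye"],R.from_euler("xyz",m["orientation"]).apply(d)
    a,b=(u-K[0,2]),(v-K[1,2]);r=np.hypot(a,b)+1e-9;t=r/K[0,0]
    d=np.array([a/r*np.sin(t),b/r*np.sin(t),np.cos(t)])
    T=m["mount"];Rt=R.from_euler("xyz",pose[1])
    return pose[0]+Rt.apply(T[:3,3]),Rt.apply(T[:3,:3]@d)
def at(n,u,v,z,pose=None):
    o,d=ray(n,u,v,pose);return o+d*(z-o[2])/d[2]
def tri(*rs):
    A=0;b=0
    for o,d in rs:
        d=d/np.linalg.norm(d);P=np.eye(3)-np.outer(d,d);A=A+P;b=b+P@o
    return np.linalg.solve(A,b)
def toolmove(s,tgt,yaw):
    "shift in tool axes (cm) and twist from current pose to tgt/yaw"
    Rt=R.from_euler("xyz",s["ee_rot"]);return Rt.inv().apply(np.array(tgt)-s["position"])/10
E
python3 - <<'E'
from h import *
np.set_printoptions(precision=1,suppress=True)
c=lambda x,y,k,ox,oy:(ox+(x+.5)/k-.5,oy+(y+.5)/k-.5)
print("grip",at("top",*c(135,112,6,190,205),136))
d=[at("top",*c(*p,6,190,205),26) for p in((50,72),(67,478),(368,455),(337,48))]
print("dock",np.array(d),np.mean(d,0)); 
e=d[0]-d[1]+d[3]-d[2];f=d[0]-d[3]+d[1]-d[2];print("yaw",np.arctan2(e[1],e[0]),np.arctan2(-f[0],f[1]))
a,b=at("top",*c(187,242,5,335,210),130),at("top",*c(638,128,5,335,210),130)
print("lip",a,b,(a+b)/2,np.linalg.norm(a-b),"yaw",np.arctan2(-(a-b)[0],(a-b)[1]))
f=[at("top",*c(*p,5,335,210),8) for p in((118,130),(520,27))];print("foot",f,np.linalg.norm(f[0]-f[1]),np.arctan2(-(f[0]-f[1])[0],(f[0]-f[1])[1]))
s=[at("side",*c(*p,5,300,265-52),130) for p in((168,345),(505,555))];print("side lip",s)
print("side lip far end dir",)
o,dd=tri(ray("side",*c(715,92,6,215-65,155)),ray("top",*c(135,112,6,190,205))),0
print("grip tri",o)
E
```

```text
grip [543.1 228.9 136. ]
dock [[580.7 292.3  26. ]
 [413.2 275.3  26. ]
 [424.7 153.8  26. ]
 [592.9 173.6  26. ]] [502.8 223.8  26. ]
yaw 0.10905660752934626 0.09814430068073814
lip [ 472.2 -127.7  130. ] [ 526.7 -328.1  130. ] [ 499.4 -227.9  130. ] 207.68453237193174 yaw 0.2656905801380072
foot [array([ 542.6, -107.8,    8. ]), array([ 598.8, -310.1,    8. ])] 209.92538321158517 0.2707404727085083
side lip [array([ 471.8, -129.1,  130. ]), array([ 516.9, -287. ,  130. ])]
side lip far end dir
grip tri [539.8 226.  149. ]
```

>>> apply_moves(targets=[{"claw":8.5,"twist":-0.132},{"claw":8.5,"twist":-0.132},{"claw":8.5,"twist":-0.132},{"claw":8.5,"twist":-0.132},{"claw":8.5}], squeeze=40)

```text
schema error: expected keys claw, tx, ty, tz, twist
```

```bash
python3 - <<'E'
from h import *
s=robot.get_state();print(s["position"],s["ee_rot"],s["joints"]);print(toolmove(s,[543,228.5,215],0))
E
```

```text
[257.44495305 569.22774217 230.84017577] [-3.14068187e+00 -1.18007377e-04  2.71679472e+00] [ 1.05049407e+00  4.94051069e-01  1.34596063e+00  3.17540001e-05
  1.30249884e+00 -9.55128176e-02]
[-40.06037612 -19.27423805   1.59684549]
```

>>> apply_moves(targets=[{"claw":8.5,"tx":0,"ty":0,"tz":0,"twist":-0.132},{"claw":8.5,"tx":0,"ty":0,"tz":0,"twist":-0.132},{"claw":8.5,"tx":0,"ty":0,"tz":0,"twist":-0.132},{"claw":8.5,"tx":0,"ty":0,"tz":0,"twist":-0.132},{"claw":8.5,"tx":-2,"ty":-3,"tz":0,"twist":0},{"claw":8.5,"tx":-2,"ty":-3,"tz":0,"twist":0},{"claw":8.5,"tx":-2,"ty":-3,"tz":0,"twist":0},{"claw":8.5,"tx":-2,"ty":-3,"tz":0,"twist":0}], squeeze=40)

```text
time: 0.95
position: [350.1, 457.1, 231.1]
ee_rot: [-3.141, -0.0, -3.038]
wrist_force: [0.8, 0.3, 0.4]
opening: 84.7
gripper_force: 0.0
```

>>> apply_moves(targets=[{"claw":8.5,"tx":-2.2,"ty":-3.2,"tz":0.2,"twist":0},{"claw":8.5,"tx":-2.2,"ty":-3.2,"tz":0.2,"twist":0},{"claw":8.5,"tx":-2.2,"ty":-3.2,"tz":0.2,"twist":0},{"claw":8.5,"tx":-2.2,"ty":-3.2,"tz":0.2,"twist":0},{"claw":8.5,"tx":-2.2,"ty":-3.2,"tz":0.2,"twist":0},{"claw":8.5,"tx":-2.2,"ty":-3.2,"tz":0.2,"twist":0},{"claw":8.5,"tx":-2.2,"ty":-3.2,"tz":0.2,"twist":0},{"claw":8.5,"tx":0,"ty":-1,"tz":0,"twist":0}])

```text
time: 1.75
position: [529.1, 238.8, 216.8]
ee_rot: [-3.141, 0.0, -3.041]
wrist_force: [0.1, 1.2, -0.3]
opening: 85.3
gripper_force: 0.0
```

```bash
python3 - <<'E'
from h import *
s=robot.get_state();print(s["position"],s["ee_rot"],s["joints"]);print(toolmove(s,[543,228.5,215],0))
cv2.imwrite("pics/w1.png",robot.get_image("wrist"))
E
```

```text
[529.14459654 238.80075398 216.79367644] [-3.14098395e+00  4.37972933e-04 -3.04101529e+00] [ 3.21486291e-01  4.45407749e-01  1.47700404e+00 -7.34912948e-04
  1.21888700e+00 -1.34963405e+00]
[-1.27503196 -1.1638792   0.18063458]
```

View pics/w1.png

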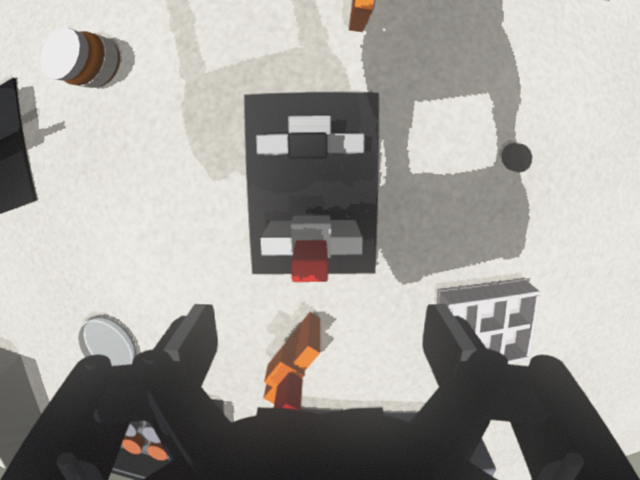

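The wrist view shows the red grip at u 292–327, with its front top edge at v≈281. The dock edges run straight up the image, so the yaw is nearly aligned.

```bash
python3 - <<'E'
from h import *
s=robot.get_state();p=(s["position"],s["ee_rot"]);print(p)
a=at("wrist",309.7,281,136,p);print("front top edge mid",a, "centre",a-8*np.array([.995,.1,0]))
q=[at("wrist",*x,26,p) for x in((245,95),(379,93),(376,272),(252,273))]
print("dock",np.mean(q,0));e=q[3]-q[0]+q[2]-q[1];f=q[1]-q[0]+q[2]-q[3];print(np.arctan2(e[1],e[0]),np.arctan2(-f[0],f[1]))
c=np.mean(q,0)+40*np.array([.995,.1,0]);print(c)
print(toolmove(s,[542,228.5,215],0))
E
```

```text
(array([527.79520866, 238.65388361, 216.82515831]), array([-3.14089183e+00, -6.31804167e-04, -3.04113916e+00]))
front top edge mid [548.07612662 233.62827811 136.        ] centre [540.11612662 232.82827811 136.        ]
dock [501.22954806 229.01635192  26.        ]
0.10773964028879691 0.10967758162313175
[541.02954806 233.01635192  26.        ]
[-1.3116054  -1.15259419  0.182495  ]
```

>>> apply_moves(targets=[{"claw":6,"tx":-0.65,"ty":-0.42,"tz":1,"twist":0},{"claw":6,"tx":-0.64,"ty":-0.42,"tz":2,"twist":0},{"claw":6,"tx":0,"ty":0,"tz":2,"twist":0},{"claw":6,"tx":0,"ty":0,"tz":1,"twist":0},{"claw":6,"tx":0,"ty":0,"tz":0,"twist":0},{"claw":6,"tx":0,"ty":0,"tz":0,"twist":0},{"claw":6,"tx":0,"ty":0,"tz":0,"twist":0}])

```text
time: 2.5
position: [540.8, 234.9, 158.2]
ee_rot: [3.141, 0.001, -3.038]
wrist_force: [-0.2, 0.2, -0.7]
opening: 59.8
gripper_force: 0.0
```

```bash
python3 - <<'E'
from h import *
s=robot.get_state();print(s["position"],s["ee_rot"])
im=robot.get_image("wrist")
cv2.imwrite("pics/w2.png",cv2.resize(im[100:400,140:540],(800,600),interpolation=cv2.INTER_CUBIC))
E
```

```text
[540.82277162 234.90322413 158.17285546] [ 3.14128970e+00  1.36638755e-03 -3.03791282e+00]
```

View pics/w2.png

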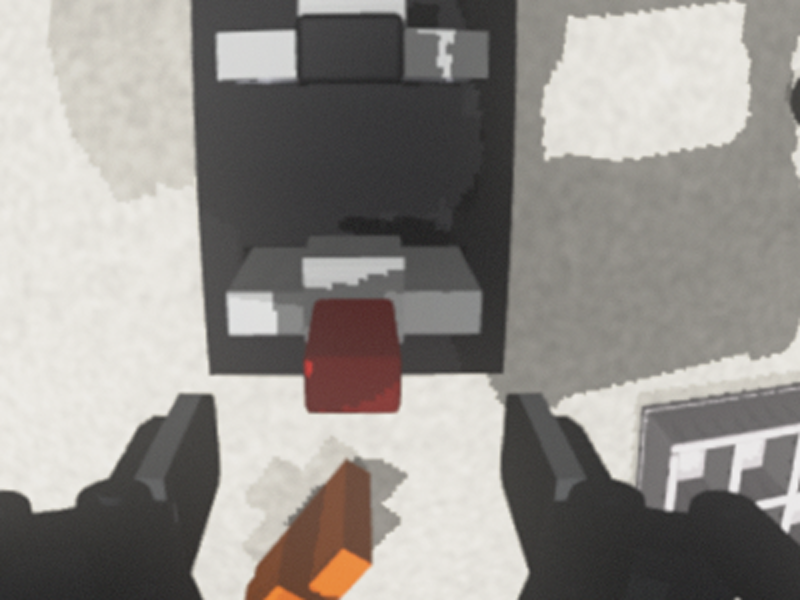

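The grip is centred at crop (353,385), between fingers whose midpoint is at 360. That is a correction of tx -0.14, ty -0.17; then I descend 62 mm and close.

>>> apply_moves(targets=[{"claw":6,"tx":-0.14,"ty":-0.17,"tz":0.5,"twist":0},{"claw":6,"tx":0,"ty":0,"tz":1.5,"twist":0},{"claw":6,"tx":0,"ty":0,"tz":1.5,"twist":0},{"claw":6,"tx":0,"ty":0,"tz":1.5,"twist":0},{"claw":6,"tx":0,"ty":0,"tz":1.2,"twist":0},{"claw":6,"tx":0,"ty":0,"tz":0,"twist":0},{"claw":3.5,"tx":0,"ty":0,"tz":0,"twist":0},{"claw":3.5,"tx":0,"ty":0,"tz":0,"twist":0}])

```text
time: 3.35
position: [542.5, 233.0, 96.0]
ee_rot: [3.141, 0.001, -3.038]
wrist_force: [-0.1, -0.2, 1.1]
opening: 35.4
gripper_force: 0.0
```

>>> apply_moves(targets=[{"claw":1.5,"tx":0,"ty":0,"tz":0,"twist":0},{"claw":1.5,"tx":0,"ty":0,"tz":0,"twist":0},{"claw":1.5,"tx":0,"ty":0,"tz":0,"twist":0},{"claw":1.5,"tx":0,"ty":0,"tz":0,"twist":0},{"claw":1.5,"tx":0,"ty":0,"tz":0,"twist":0}])

```text
time: 3.85
position: [542.5, 233.1, 96.0]
ee_rot: [3.141, 0.001, -3.038]
wrist_force: [-1.1, 0.6, 5.7]
opening: 23.7
gripper_force: 39.6
```

>>> apply_moves(targets=[{"claw":1.5,"tx":0,"ty":0,"tz":-0.5,"twist":0},{"claw":1.5,"tx":0,"ty":0,"tz":-1,"twist":0},{"claw":1.5,"tx":0,"ty":0,"tz":-1.5,"twist":0},{"claw":1.5,"tx":0,"ty":0,"tz":-2,"twist":0},{"claw":1.5,"tx":0,"ty":0,"tz":-2,"twist":0},{"claw":1.5,"tx":0,"ty":0,"tz":-2,"twist":0},{"claw":1.5,"tx":0,"ty":0,"tz":-2,"twist":0},{"claw":1.5,"tx":0,"ty":0,"tz":-1.5,"twist":0}])

```text
time: 4.65
position: [542.2, 232.9, 222.4]
ee_rot: [3.141, 0.001, -3.038]
wrist_force: [0.1, 0.0, -2.8]
opening: 23.4
gripper_force: 39.4
```

>>> apply_moves(targets=[{"claw":1.5,"tx":0,"ty":0,"tz":-0.5,"twist":0},{"claw":1.5,"tx":0,"ty":0,"tz":0,"twist":-0.04},{"claw":1.5,"tx":0,"ty":0,"tz":0,"twist":-0.04},{"claw":1.5,"tx":0,"ty":0,"tz":0,"twist":-0.04},{"claw":1.5,"tx":0,"ty":0,"tz":0,"twist":-0.04},{"claw":1.5,"tx":0,"ty":0,"tz":0,"twist":0},{"claw":1.5,"tx":0,"ty":0,"tz":0,"twist":0}])

```text
time: 5.35
position: [541.9, 232.8, 225.1]
ee_rot: [-3.142, -0.0, -2.88]
wrist_force: [-0.6, 0.2, -2.8]
opening: 23.8
gripper_force: 39.5
```

```bash
python3 - <<'E'
from h import *
s=robot.get_state();print(s)
u=np.array([np.cos(.268),np.sin(.268),0]);L=np.array([499.4,-227.9,0])
print(toolmove(s,L+u*26+[0,0,215],0), L+u*26)
cv2.imwrite("pics/w3.png",robot.get_image("wrist"))
E
```

```text
{'time': 5.35, 'joints': array([ 3.04532872e-01,  4.50049953e-01,  1.44296756e+00, -6.00415421e-06,
        1.24906422e+00, -1.52821598e+00]), 'joint_vel': array([ 0.00028663, -0.0010822 , -0.00170773, -0.0001567 ,  0.0001641 ,
        0.0025537 ]), 'joint_torque': array([-3.65651882e-03, -8.39765453e+01, -3.77042735e+01, -1.14081555e-03,
        9.86358878e-03, -2.30442449e-01]), 'position': array([541.8634854 , 232.78568009, 225.11213557]), 'ee_rot': array([-3.14156614e+00, -4.88389124e-04, -2.87963824e+00]), 'wrist_force': array([-0.63605029,  0.24999502, -2.83088766]), 'ft_torque': array([-0.03172774, -0.02359479, -0.03500922]), 'gripper_force': 39.450750946998596, 'opening': 23.833100032075798}
[ 13.43136063 -43.38155344   1.0189234 ] [ 524.47186321 -221.01511257    0.        ]
```

View pics/w3.png

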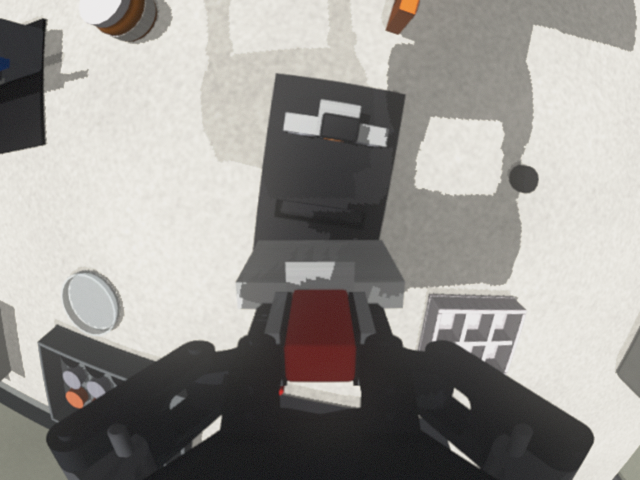

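The carrier is held upright and square in the fingers, weighing about 2.8 N. Next I carry it over to the loader.

>>> apply_moves(targets=[{"claw":1.5,"tx":0.5,"ty":-1.5,"tz":0,"twist":-0.006},{"claw":1.5,"tx":1,"ty":-3,"tz":0,"twist":0},{"claw":1.5,"tx":1,"ty":-3,"tz":0,"twist":0},{"claw":1.5,"tx":1,"ty":-3,"tz":0,"twist":0},{"claw":1.5,"tx":1,"ty":-3,"tz":0,"twist":0},{"claw":1.5,"tx":1,"ty":-3,"tz":0,"twist":0},{"claw":1.5,"tx":1,"ty":-3,"tz":0,"twist":0},{"claw":1.5,"tx":1,"ty":-3,"tz":0,"twist":0}])

```text
time: 6.2
position: [529.3, -5.2, 225.3]
ee_rot: [-3.142, 0.0, -2.873]
wrist_force: [0.6, 0.4, -2.1]
opening: 23.4
gripper_force: 39.7
```

>>> apply_moves(targets=[{"claw":1.5,"tx":1,"ty":-3,"tz":0,"twist":0},{"claw":1.5,"tx":1,"ty":-3,"tz":0,"twist":0},{"claw":1.5,"tx":1,"ty":-3,"tz":0,"twist":0},{"claw":1.5,"tx":1,"ty":-3,"tz":0,"twist":0},{"claw":1.5,"tx":1,"ty":-3,"tz":0,"twist":0},{"claw":1.5,"tx":1,"ty":-3,"tz":0,"twist":0},{"claw":1.5,"tx":0.5,"ty":-1.5,"tz":0,"twist":0},{"claw":1.5,"tx":0,"ty":-0.5,"tz":0,"twist":0}])

```text
time: 7.0
position: [519.8, -215.4, 225.2]
ee_rot: [-3.142, -0.0, -2.875]
wrist_force: [0.1, -0.4, -2.3]
opening: 23.7
gripper_force: 39.8
```

>>> apply_moves(targets=[{"claw":1.5,"tx":0,"ty":0,"tz":0,"twist":0},{"claw":1.5,"tx":0,"ty":0,"tz":0,"twist":0},{"claw":1.5,"tx":0,"ty":0,"tz":0,"twist":0}])

```text
time: 7.3
position: [520.1, -212.9, 225.3]
ee_rot: [3.141, -0.0, -2.871]
wrist_force: [-0.1, -0.2, -0.9]
opening: 23.4
gripper_force: 39.8
```

```bash
python3 - <<'E'
from h import *
s=robot.get_state();print(s["position"],s["ee_rot"],s["wrist_force"])
u=np.array([np.cos(.268),np.sin(.268),0]);L=np.array([499.4,-227.9,0])
print(toolmove(s,L+u*11+[0,0,215],0))
im=robot.get_image("wrist");cv2.imwrite("pics/w4f.png",im)
cv2.imwrite("pics/w4.png",cv2.resize(im[130:430,120:520],(800,600),interpolation=cv2.INTER_CUBIC))
E
```

```text
[ 520.10160844 -212.93996561  225.28148963] [ 3.14128750e+00 -1.20681137e-04 -2.87136557e+00] [-0.08226712 -0.21227507 -0.86747306]
[ 1.29427252 -0.89184743  1.02803306]
```

View pics/w4.png

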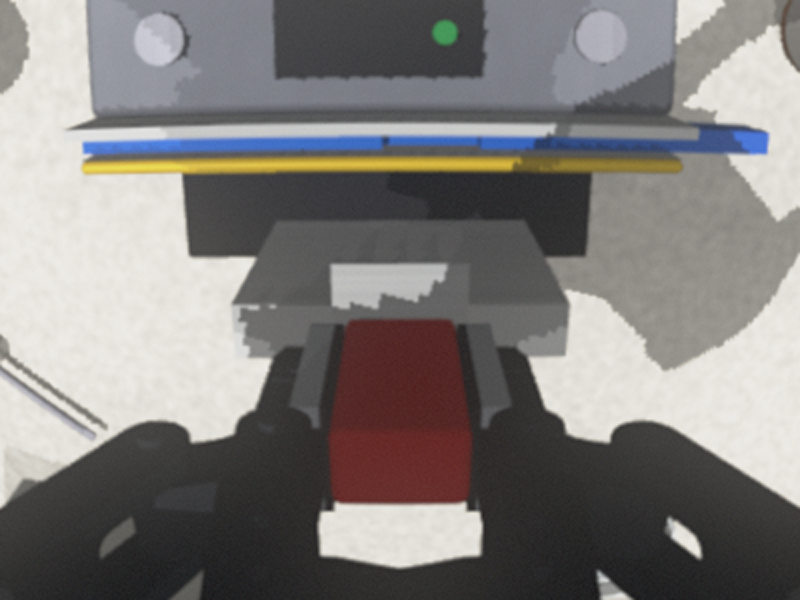

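Wrist view: the yellow lip runs from (83,165) to (682,165). There is a darker, recessed stretch in the blue strip at u≈385–480, probably the pocket. The bridge's rear top edge is at v≈264.

```bash
python3 - <<'E'
from h import *
np.set_printoptions(precision=1,suppress=True)
s=robot.get_state();p=(s["position"],s["ee_rot"]);Rt=R.from_euler("xyz",p[1])
f=lambda x,y,z:Rt.inv().apply(at("wrist",120+x/2-.25,130+y/2-.25,z,p)-p[0])
a,b=f(83,165,130),f(682,165,130);print(p[0],"lip",a,b,(a+b)/2,np.linalg.norm(a-b),"ang",np.arctan2((b-a)[0],(b-a)[1]))
print("pocket",f(385,143,116),f(480,143,116))
print("foot",f(189,256,8),f(587,256,8),"strip left end",f(83,147,116),f(768,142,116))
z=p[0][2]+16
print("bridge rear",f(331,264,z-24),f(469,264,z-24));print("grip top",f(331,430,z+24),f(469,430,z+24),f(331,502,z+24),f(471,502,z+24))
E
```

```text
[ 520.1 -213.1  225.3] lip [  24.2 -110.8   95.3] [23.8 96.5 95.4] [24.  -7.1 95.3] 207.236540645391 ang -0.0020351679917191704
pocket [ 27.6  -5.6 109.3] [ 27.7  27.2 109.3]
foot [ -50.9 -111.5  217.3] [-51.   97.5 217.4] strip left end [  28.1 -116.5  109.3] [ 30.5 137.4 109.4]
bridge rear [ 19.5 -15.3   8. ] [19.5 14.5  8. ]
grip top [  7.9 -11.7 -40. ] [  7.9  10.8 -40. ] [ -7.1 -12.3 -40. ] [ -7.1  11.8 -40. ]
```

>>> apply_moves(targets=[{"claw":1.5,"tx":0.65,"ty":0.55,"tz":0,"twist":0},{"claw":1.5,"tx":0.65,"ty":0.55,"tz":0,"twist":0},{"claw":1.5,"tx":0,"ty":0,"tz":1,"twist":0},{"claw":1.5,"tx":0,"ty":0,"tz":1.5,"twist":0},{"claw":1.5,"tx":0,"ty":0,"tz":1,"twist":0},{"claw":1.5,"tx":0,"ty":0,"tz":0,"twist":0},{"claw":1.5,"tx":0,"ty":0,"tz":0,"twist":0},{"claw":1.5,"tx":0,"ty":0,"tz":0,"twist":0}], squeeze=30)

```text
time: 8.15
position: [504.7, -207.0, 190.6]
ee_rot: [-3.141, 0.0, -2.872]
wrist_force: [0.3, -0.1, -2.3]
opening: 23.5
gripper_force: 39.8
```

```bash
python3 - <<'E'
from h import *
np.set_printoptions(precision=2,suppress=True)
s=robot.get_state();print(s["position"],s["ee_rot"],s["wrist_force"])
im=robot.get_image("wrist");cv2.imwrite("pics/w5f.png",im)
cv2.imwrite("pics/w5.png",cv2.resize(im[130:330,180:460],(784,560),interpolation=cv2.INTER_CUBIC))
E
```

```text
[ 504.74 -207.04  190.64] [-3.14  0.   -2.87] [ 0.27 -0.05 -2.35]
```

View pics/w5.png

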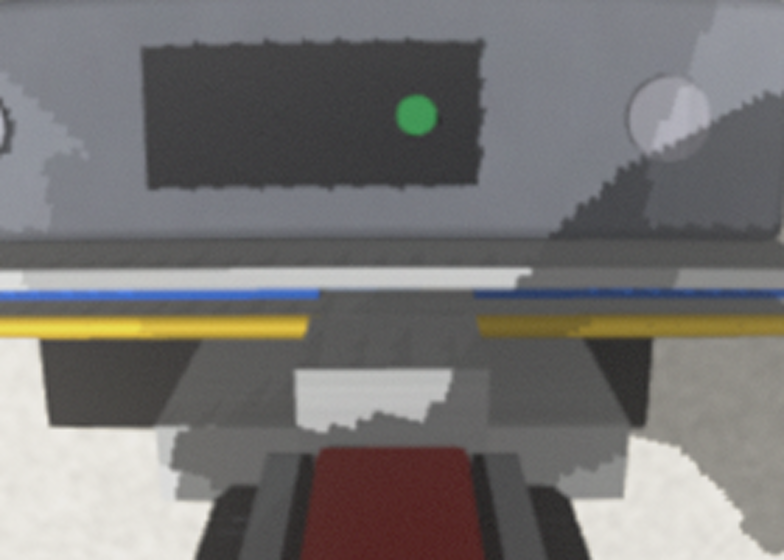

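The tongue hangs over the channel, covering crop u 320–474 of the blue strip, and the lip is at v≈327. I'll recheck the lip distance.

```bash
python3 - <<'E'
from h import *
np.set_printoptions(precision=2,suppress=True)
s=robot.get_state();p=(s["position"],s["ee_rot"]);Rt=R.from_euler("xyz",p[1]);print(p,s["wrist_force"])
f=lambda x,y,z:Rt.inv().apply(at("wrist",180+x/2.8-.3,130+y/2.8-.3,z,p)-p[0])
print("lip",f(100,327,130),f(680,327,130)); z=p[0][2]+16
print("bridge rear",f(295,369,z-24),f(489,369,z-24))
print("tongue bottom",f(320,295,z-56),f(474,295,z-56), "shadowed floor span",f(320,295,116),f(474,295,116))
E
```

```text
(array([ 504.76, -207.05,  190.72]), array([-3.14,  0.  , -2.87])) [-0.94 -0.33 -2.12]
lip [ 10.07 -61.9   60.74] [10.02 60.1  60.69]
bridge rear [ 19.67 -15.42   8.  ] [19.65 14.51  7.99]
tongue bottom [ 22.65 -13.6   40.  ] [22.64 14.54 39.99] shadowed floor span [ 13.04 -16.1   74.72] [13.03 17.38 74.71]
```

>>> apply_moves(targets=[{"claw":1.5,"tx":-0.05,"ty":0.12,"tz":0.5,"twist":0},{"claw":1.5,"tx":0,"ty":0,"tz":1,"twist":0},{"claw":1.5,"tx":0,"ty":0,"tz":0.6,"twist":0},{"claw":1.5,"tx":0,"ty":0,"tz":0.4,"twist":0},{"claw":1.5,"tx":0,"ty":0,"tz":0.3,"twist":0},{"claw":1.5,"tx":0,"ty":0,"tz":0.2,"twist":0},{"claw":1.5,"tx":0,"ty":0,"tz":0,"twist":0},{"claw":1.5,"tx":0,"ty":0,"tz":0,"twist":0}])

```text
time: 9.0
position: [504.9, -205.7, 160.4]
ee_rot: [-3.141, 0.0, -2.872]
wrist_force: [-0.1, 0.6, -2.0]
opening: 23.6
gripper_force: 39.8
```

>>> apply_moves(targets=[{"claw":1.5,"tx":0,"ty":0,"tz":0.1,"twist":0},{"claw":1.5,"tx":0,"ty":0,"tz":0.1,"twist":0},{"claw":1.5,"tx":0,"ty":0,"tz":0,"twist":0},{"claw":1.5,"tx":0,"ty":0,"tz":0,"twist":0},{"claw":1.5,"tx":0,"ty":0,"tz":0.05,"twist":0},{"claw":1.5,"tx":0,"ty":0,"tz":0.05,"twist":0},{"claw":1.5,"tx":0,"ty":0,"tz":0.05,"twist":0},{"claw":1.5,"tx":0,"ty":0,"tz":0.05,"twist":0}])

```text
time: 9.8
position: [504.8, -205.6, 156.2]
ee_rot: [3.142, -0.0, -2.872]
wrist_force: [-0.4, 0.4, -1.7]
opening: 23.4
gripper_force: 39.8
```

>>> apply_moves(targets=[{"claw":1.5,"tx":0,"ty":0,"tz":0.05,"twist":0},{"claw":1.5,"tx":0,"ty":0,"tz":0.03,"twist":0},{"claw":1.5,"tx":0,"ty":0,"tz":0,"twist":0}])

```text
time: 10.1
position: [504.7, -205.6, 155.4]
ee_rot: [3.142, -0.0, -2.872]
wrist_force: [0.9, 0.2, -1.8]
opening: 23.4
gripper_force: 39.8
```

>>> apply_moves(targets=[{"claw":1.5,"tx":0,"ty":0,"tz":0.05,"twist":0},{"claw":1.5,"tx":0,"ty":0,"tz":0.05,"twist":0},{"claw":1.5,"tx":0,"ty":0,"tz":0,"twist":0}])

```text
time: 10.4
position: [504.7, -205.6, 154.4]
ee_rot: [3.142, -0.0, -2.872]
wrist_force: [-0.2, 0.0, -2.4]
opening: 23.6
gripper_force: 39.8
```

>>> apply_moves(targets=[{"claw":1.5,"tx":0,"ty":0,"tz":0.05,"twist":0},{"claw":1.5,"tx":0,"ty":0,"tz":0.05,"twist":0},{"claw":1.5,"tx":0,"ty":0,"tz":0.05,"twist":0},{"claw":1.5,"tx":0,"ty":0,"tz":0,"twist":0}])

```text
time: 10.8
position: [504.7, -205.6, 152.9]
ee_rot: [3.142, -0.0, -2.872]
wrist_force: [-0.3, -0.4, -2.9]
opening: 23.6
gripper_force: 39.8
```

>>> apply_moves(targets=[{"claw":1.5,"tx":0,"ty":0,"tz":0.05,"twist":0},{"claw":1.5,"tx":0,"ty":0,"tz":0.05,"twist":0},{"claw":1.5,"tx":0,"ty":0,"tz":0.05,"twist":0},{"claw":1.5,"tx":0,"ty":0,"tz":0,"twist":0}])

```text
time: 11.2
position: [504.7, -205.6, 151.4]
ee_rot: [3.142, -0.0, -2.872]
wrist_force: [0.6, 0.2, -1.7]
opening: 23.7
gripper_force: 39.8
```

>>> apply_moves(targets=[{"claw":1.5,"tx":0,"ty":0,"tz":0.05,"twist":0},{"claw":1.5,"tx":0,"ty":0,"tz":0.05,"twist":0},{"claw":1.5,"tx":0,"ty":0,"tz":0.05,"twist":0},{"claw":1.5,"tx":0,"ty":0,"tz":0,"twist":0}])

```text
time: 11.6
position: [504.7, -205.6, 149.9]
ee_rot: [3.142, -0.0, -2.872]
wrist_force: [0.1, 0.1, -1.9]
opening: 23.7
gripper_force: 39.8
```

>>> apply_moves(targets=[{"claw":1.5,"tx":0,"ty":0,"tz":0.05,"twist":0},{"claw":1.5,"tx":0,"ty":0,"tz":0.05,"twist":0},{"claw":1.5,"tx":0,"ty":0,"tz":0,"twist":0}])

```text
time: 11.9
position: [504.7, -205.6, 148.9]
ee_rot: [3.141, -0.0, -2.872]
wrist_force: [-0.9, -0.3, -1.6]
opening: 23.6
gripper_force: 39.8
```

>>> apply_moves(targets=[{"claw":1.5,"tx":0,"ty":0,"tz":0.03,"twist":0},{"claw":1.5,"tx":0,"ty":0,"tz":0.03,"twist":0},{"claw":1.5,"tx":0,"ty":0,"tz":0,"twist":0}])

```text
time: 12.2
position: [504.8, -205.6, 148.3]
ee_rot: [3.142, -0.0, -2.872]
wrist_force: [0.2, 0.7, -1.9]
opening: 23.5
gripper_force: 39.8
```

>>> apply_moves(targets=[{"claw":1.5,"tx":0,"ty":0,"tz":0.03,"twist":0},{"claw":1.5,"tx":0,"ty":0,"tz":0,"twist":0}])

```text
time: 12.4
position: [504.7, -205.6, 148.0]
ee_rot: [3.142, -0.0, -2.872]
wrist_force: [-0.0, -0.3, -2.1]
opening: 23.5
gripper_force: 39.8
```

>>> apply_moves(targets=[{"claw":1.5,"tx":0,"ty":0,"tz":0.03,"twist":0},{"claw":1.5,"tx":0,"ty":0,"tz":0,"twist":0}])

```text
time: 12.6
position: [504.8, -205.6, 147.9]
ee_rot: [-3.142, 0.0, -2.872]
wrist_force: [-0.7, 1.0, 0.9]
opening: 23.5
gripper_force: 40.4
```

>>> apply_moves(targets=[{"claw":1.5,"tx":0,"ty":0,"tz":0.03,"twist":0},{"claw":1.5,"tx":0,"ty":0,"tz":0,"twist":0}])

```text
time: 12.8
position: [504.9, -205.6, 147.8]
ee_rot: [-3.141, 0.0, -2.872]
wrist_force: [-0.8, 2.7, 6.3]
opening: 23.2
gripper_force: 41.0
```

>>> apply_moves(targets=[{"claw":1.5,"tx":0,"ty":0,"tz":0.03,"twist":0},{"claw":1.5,"tx":0,"ty":0,"tz":0,"twist":0}])

```text
time: 13.0
position: [505.0, -205.6, 147.7]
ee_rot: [-3.141, 0.001, -2.872]
wrist_force: [-1.4, 1.1, 9.4]
opening: 23.5
gripper_force: 41.5
```

Contact came at TCP z 148, which puts the tongue at 108 mm: home. I'll ease off the pressure and hold.

>>> apply_moves(targets=[{"claw":1.5,"tx":0,"ty":0,"tz":-0.05,"twist":0},{"claw":1.5,"tx":0,"ty":0,"tz":0,"twist":0},{"claw":1.5,"tx":0,"ty":0,"tz":0,"twist":0},{"claw":1.5,"tx":0,"ty":0,"tz":0,"twist":0}], squeeze=20)

```text
time: 13.4
position: [504.9, -205.6, 147.8]
ee_rot: [-3.141, 0.0, -2.872]
wrist_force: [-0.1, 1.6, 5.0]
opening: 23.5
gripper_force: 40.6
```

>>> apply_moves(targets=[{"claw":2.3,"tx":0,"ty":0,"tz":-0.02,"twist":0},{"claw":2.4,"tx":0,"ty":0,"tz":0,"twist":0},{"claw":2.5,"tx":0,"ty":0,"tz":0,"twist":0},{"claw":2.7,"tx":0,"ty":0,"tz":0,"twist":0},{"claw":3,"tx":0,"ty":0,"tz":0,"twist":0},{"claw":3.5,"tx":0,"ty":0,"tz":0,"twist":0},{"claw":4,"tx":0,"ty":0,"tz":0,"twist":0},{"claw":4.5,"tx":0,"ty":0,"tz":0,"twist":0}])

```text
time: 14.2
position: [504.8, -205.6, 147.9]
ee_rot: [-3.142, -0.0, -2.872]
wrist_force: [-0.2, -0.1, -0.7]
opening: 44.9
gripper_force: 0.0
```

>>> apply_moves(targets=[{"claw":5,"tx":0,"ty":0,"tz":0,"twist":0},{"claw":5,"tx":0,"ty":0,"tz":-0.5,"twist":0},{"claw":5,"tx":0,"ty":0,"tz":-1,"twist":0},{"claw":5,"tx":0,"ty":0,"tz":-2,"twist":0},{"claw":5,"tx":0,"ty":0,"tz":-2,"twist":0},{"claw":5,"tx":0,"ty":0,"tz":-2,"twist":0},{"claw":5,"tx":0,"ty":0,"tz":-1,"twist":0},{"claw":5,"tx":0,"ty":0,"tz":0,"twist":0}])

```text
time: 15.0
position: [505.4, -206.0, 234.5]
ee_rot: [-3.14, 0.002, -2.872]
wrist_force: [0.3, -0.7, -0.8]
opening: 49.7
gripper_force: 0.0
```

>>> apply_moves(targets=[{"claw":5,"tx":0,"ty":0,"tz":0,"twist":0},{"claw":5,"tx":0,"ty":0,"tz":0,"twist":0},{"claw":5,"tx":0,"ty":0,"tz":0,"twist":0},{"claw":5,"tx":0,"ty":0,"tz":0,"twist":0},{"claw":5,"tx":0,"ty":0,"tz":0,"twist":0},{"claw":5,"tx":0,"ty":0,"tz":0,"twist":0}])

```text
time: 15.6
position: [504.7, -205.6, 232.7]
ee_rot: [3.141, -0.0, -2.872]
wrist_force: [-0.0, 0.8, -0.2]
opening: 50.0
gripper_force: 0.0
```

```bash
python3 - <<'E'
from h import *
s=robot.get_state();print(s["time"],s["position"],s["wrist_force"],s["opening"])
im=robot.get_image("wrist");i2=robot.get_image("side")
r=lambda a,W,H:cv2.resize(a,(W,H),interpolation=cv2.INTER_CUBIC)
cv2.imwrite("pics/w6.png",np.hstack([r(im[130:430,160:480],480,450),r(i2[240:400,300:414],320,450)]))
E
```

```text
15.6 [ 504.72519545 -205.60398044  232.72493622] [-0.03431667  0.78480942 -0.23222233] 49.96122482300098
```

View pics/w6.png

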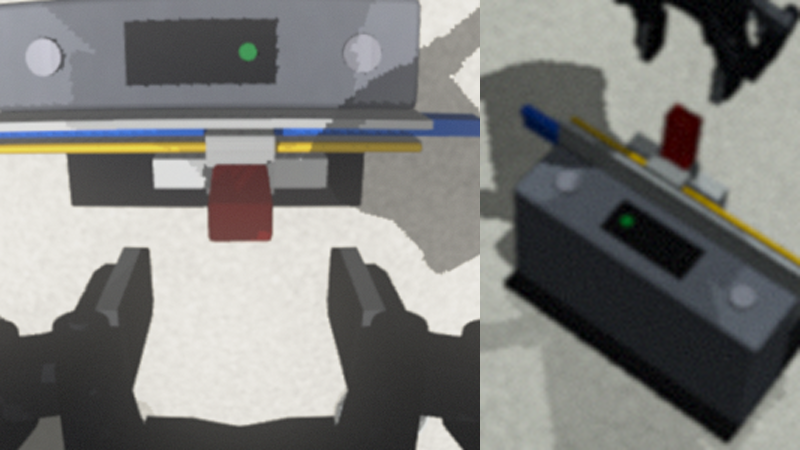

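The carrier hangs upright and parallel to the rail, with the bridge over the lip and the gripper clear. I'm handing in.

```bash
python3 -c "
from cell import robot
print(robot.hand_in())"
```

```text
the job is handed in; nothing more can be done
None
```

The red-grip carrier hangs released by its hook in the loader pocket (tongue end about 108 mm up, where home is), upright and still in the last images; the job is handed in at about 16 s, with no verdict returned.

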